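# Tuck the cover strip under the dust-board flap and hold it pressed flat

## Task

Pick up the loose metal cover strip by its upright rib, carry it to the grey dust board and slide its long plain edge, square and centred between the side cheeks, at least 20 mm under the hinged flap without lifting the flap. Then press the strip down flat on the board against the sprung seal bar and finish while still holding it pressed there, leaving the things around alone.

Things in the scene. Friction and masses are not known exactly. Their poses are not given: they have to be found in the camera images.
- strip: loose plain metal sheet 90 x 130 x 4 mm (x, y, z), 0.16 kg, flat on the desk to the robot's right. On it an upright rib 10 mm thick (x), 60 mm long (y), its top 32 mm above the sheet's underside. Origin: on the underside, below the middle of the rib. +x points from the rib to the plain leading edge, 75 mm away, that goes under the flap; the back edge is at x = -15 mm. z up
- strip_edge (a point): middle of the strip's leading edge, on the underside (strip x = +75 mm)
- strip_back (a point): middle of the strip's back edge, on the underside (strip x = -15 mm)
- board: fixed grey slab 190 (x) x 172 (y) x 14 mm on the desk to the robot's left. Origin: on its underside, below the middle of the flap's free edge (the slab's centre). +x, away from the robot, is the way to push the strip; bare at x = -95 to 0 mm, flap over x = 0 to 82. Cheeks beside the flap: inner faces at y = -78.5 and +78.5 mm, 21 mm high
- board_top (a point): point on the board's top face (14 mm above the desk) below the middle of the flap's free edge; axes as the board. Under the flap a stop bar 9 mm high has its front face 38 mm beyond this point, so the strip's edge can go 38 mm in
- flap_edge (a point): middle of the flap's free edge, lower side, as it rests: 13 mm above the board's top face; axes as the board
- flap (a joint): hinge of the flap, rad: 0 resting level, grows as its free edge lifts. The flap is an aluminium plate 80 x 150 x 4 mm, 0.12 kg, hinged at its far side 82 mm behind the free edge, and moves freely upward
- seal (a joint): travel of the sprung seal bar, m: 0 up, 0.004 when pressed flush with the board's top face. The bar is rubber, 8 x 124 mm, across the bare half at board x = -48 mm, and stands 4 mm proud of the top face; it takes 3 N to start and about 6 N to be flush, and springs back up
- cast_row: bystander: cream plaster cast of a tooth row, 36 x 54 x 23 mm, on the desk near the front edge; origin under its centre
- cast_gold: bystander: gold-coloured dental cast, 44 x 64 x 27 mm; origin under its centre
- open_jar: bystander: open jar 42 mm wide, 36 mm high; origin under its centre
- jar_small: bystander: closed jar 44 mm wide, 50 mm high, left of the board; origin under its centre
- furnace: white furnace, taller than 0.2 m, standing on the desk between strip and board: carry the strip round its robot side

How it is judged:
On the way, in this order (a step that is already met when the one before it is completed fails the run):
1. the strip is picked up off the desk (height (world z) of strip above 0.025 m and contact force between the fingers and strip above 1 N), for 0.2 s.
2. the strip's leading edge is at least 15 mm under the flap, near its middle (x of strip_edge in the frame of board_top above 0.015 m and z of strip_edge in the frame of board_top below 0.01 m and y of strip_edge in the frame of board_top between -0.03 and 0.03 m), for 0.2 s.
At the end, for the whole second after the job is handed in: The strip's leading edge is 19 mm or more under the flap, within 12 mm of the middle and 5 degrees of square; both its edges are within 2 mm of the board's top face, the seal bar is pressed at least 3 mm down, the flap rests level (under 0.02 rad), and the fingers still press on the resting strip (x of strip_edge in the frame of board_top above 0.019 m and y of strip_edge in the frame of board_top between -0.012 and 0.012 m and angle between the x axis of strip and the x axis of board, either way round below 0.087 rad and z of each of strip_edge, strip_back in the frame of board_top below 0.002 m and value of joint seal above 0.003 m and value of joint flap below 0.02 rad and contact force between the fingers and strip above 2 N and linear speed of strip below 0.02 m/s); the arm keeps its last pose, push and grip.
It fails at once if the flap is lifted (more than 0.08 rad, 6 mm at its edge) (value of joint flap above 0.08 rad).
It fails at once if a bystander is pushed more than 20 mm (distance of any of cast_row, cast_gold, open_jar, jar_small from where it was at the start of the episode above 0.02 m).
It also fails if it takes over 48 s, if anything falls off the work surface, if the arm or the gripper's body presses on something with over 40 N, if the wrist force passes 120 N, or if a joint passes its speed limit or range.

## Robot

A 6-joint arm with a two-finger parallel gripper is mounted at the origin on a cart in front of the work surface, level with it; the furniture and walls round the work are solid. World frame = base frame: x ahead of the robot, y to its left, z up, the work surface at z = 0. Lengths are in m, angles in rad, forces in N, time in s.
With the tool pointing down it reaches from about 0.375 to 0.9 m from the base axis. Payload 3.1 kg.
Tool frame: the origin (TCP) lies on the centre line of the jaws, within the pads' length; the fingertips stand 22 mm ahead of it and the grasp point (between the pads) lies 3 mm ahead of it; z points along the fingers, y is the line along which they close (so a half turn about z gives the same grasp; the last joint's range is limited). The gripper opens to 85 mm and grips with 20 to 120 N. Pads are 22 mm wide; open, the fingers measure 114 mm over their backs; the gripper's body (76 mm by 85 mm) begins 54 mm behind the grasp point. The pads swing forward as they close: fully open they stand 13 mm farther back than shut.
Start: joints at [-1.365, 0.527, 1.433, -0, 1.181, -0.178], TCP at [0.234, -0.579, 0.253] pointing down, gripper open.
Joint ranges: [-3.08, 3.08], [-0.75, 2.2], [0.22, 2.44], [-1.43, 4.57], [0, 2.65], [-2.85, 2.85]. Speed limits (rad/s): [2.79, 2.79, 3.14, 3.14, 3.14, 3.14].

## Interface

Orientations are given as a unit quaternion [x, y, z, w].
In Python, from station import manip, snapshot gives the robot as it stands (manip), with the cameras as plain functions.
- The arm moves only by the tool shift_gripper, called after "Call:" as name(argument=value, ...), one argument or row to a line, values as JSON. Schema: {"type":"object","properties":{"increments":{"type":"array","items":{"type":"number"},"minItems":5,"maxItems":100},"grip_force":{"type":"number"},"only":{"type":"string"},"quiet":{"type":"boolean"},"lines":{"type":"string"}},"required":["increments"],"additionalProperties":false}. increments is one flat list of numbers that holds 1 to 20 rows one after another, with no inner brackets; each row has 5 numbers: dx, dy, dz in a scale on which 1.0 is 75 cm, then a turn about the tool's z in a scale on which 1.0 is pi/2 rad, then the opening from 0.0 (shut) to 1.0 (fully open); each row is the pose to reach, as a shift and turn from the pose commanded when the call began, along the tool's axes at that moment; what a row does not reach only later rows make up. A row lasts 1/10 s, in which the tool goes at most 0.05 m and 0.15 rad, less where a joint would pass 70% of its speed; a pose out of reach is approached as far as the arm can. The fingers move at their own pace and stop on an object; grip_force is the grip in N (left out, the last holds). Time passes only in rows, so rows that do not move let the fingers close. The tool returns the time, the measured TCP pose, the force, the opening and the grip force at its end. only (a regular expression) keeps the lines of the reply that match it, lines (a string "A,B") keeps lines A to B, and quiet returns only ok. A shift or turn number past 1, either way, is cut back to 1. Input that does not fit is refused with a message, and nothing moves.
- manip.sense(): the state, without advancing time (a new reading comes with each control period).
- snapshot(name): name is "side" or "top" or "wrist"; returns a dict with "pixels" (420x560x3 uint8, red, green, blue), "range_z" (420x560 float32, m along the optical axis (not along the pixel's ray), 0 where there is no reading), "fov_y" (degrees; the focal length in pixels is half the picture's height over the tangent of half this angle, whatever the lens; pixels are square), "cx", "cy" (the principal point, pixels), "R" (3x3) and "t" (3): a world point X has camera coordinates R X + t; the wrist camera has in their place "hand_eye" (4x4, takes a point from camera to tool coordinates, whose origin is the TCP and whose axes are the flange's). Camera axes: x right, y down, z forward; pixel columns grow to the right and rows downward; lengths in m; the calibration is good to about 2 mm. A picture is of the moment at which its call begins: read the wrist's pose just before it.
- manip.sign_off(): hands the job in; it is judged then, once.
The state is a dict: "t": time; "q": joint angles; "qd": joint speeds; "tau": joint torques, N m; "tcp_pos": TCP position; "tool_rot": TCP orientation; "force": force on the tool from outside, world axes, zero at the start; "ft_torque": the same for the moment, N m; "finger_gap": opening from 0.0 (shut) to 1.0 (fully open); "gripper_force": force on a finger pad.
Only numpy, scipy, OpenCV 4.12 (cv2) and the standard library are available. Lean on these libraries where they do the work, as an engineer would, in place of code of your own. Each camera call takes 0.05 s, during which the arm holds its last target. There are 200 camera calls.

## Working session

There is one attempt and no reset: what is moved stays moved. The work goes in short steps, Python scripts to look and compute and a tool call to move; the robot and the scene stay as the last step left them, time stands still between calls to the robot, and variables do not carry over. Pictures are saved under pics/ and viewed, at most 10 in all, crops included, and the job is handed in when it is done.

```bash
ls; mkdir -p pics
```

Create h.py:
```python
import numpy as np, cv2
from station import manip, snapshot
from scipy.spatial.transform import Rotation as Ro
def snap(n):
    s=manip.sense(); d=snapshot(n)
    f=210/np.tan(np.radians(d['fov_y'])/2); d['f']=f
    if 'R' in d: R=np.array(d['R']);t=np.array(d['t'])
    else:
        H=np.array(d['hand_eye']);A=Ro.from_quat(s['tool_rot']).as_matrix()
        Rc=A@H[:3,:3];p=A@H[:3,3]+np.array(s['tcp_pos']);R=Rc.T;t=-R@p
    d['Rw']=R;d['tw']=t;return d
def cloud(d):
    z=np.array(d['range_z']);v,u=np.mgrid[:420,:560]
    P=np.stack([(u-d['cx'])/d['f']*z,(v-d['cy'])/d['f']*z,z],-1)
    W=(P-d['tw'])@d['Rw']; W[z==0]=np.nan; return W
def ray(d,u,v,h):
    r=np.array([(u-d['cx'])/d['f'],(v-d['cy'])/d['f'],1])@d['Rw']; o=-d['tw']@d['Rw']
    return o+r*(h-o[2])/r[2]
def save(d,n): cv2.imwrite('pics/'+n,cv2.cvtColor(np.array(d['pixels']),cv2.COLOR_RGB2BGR))
```

Run:
```python
from h import *
s=manip.sense();print(s['tcp_pos'],s['tool_rot'],s['t'])
for n in('top','side','wrist'):
    d=snap(n);save(d,n+'0.png');np.save(n+'0.npy',d,allow_pickle=True)
    W=cloud(d);print(n,-d['Rw'].T@d['tw'],d['f'],np.nanmin(W,(0,1)),np.nanmax(W,(0,1)))
a=np.vstack([cv2.imread('pics/top0.png'),])
```

```text
pics
station.py
[ 0.23393263 -0.57885135  0.25234929] [ 9.81638808e-01  1.90746192e-01 -2.82219772e-06 -1.06799762e-03] 0.0
top [0.34922212 0.05908979 1.63514542] 450.5138998605191 [-0.51590536 -1.44854866 -0.78135209] [1.11366621 1.09226012 0.86191292]
side [-0.16319147 -1.19520406  1.18865972] 476.7485262548453 [-0.6618641  -0.99849194 -0.77833548] [1.11912121 1.10934746 0.85780006]
wrist [ 0.30583328 -0.54831953  0.37318733] 303.17935548109784 [-1.44535161 -2.12465176 -0.75904367] [0.52343351 0.39768444 0.32931177]
```

View pics/top0.png

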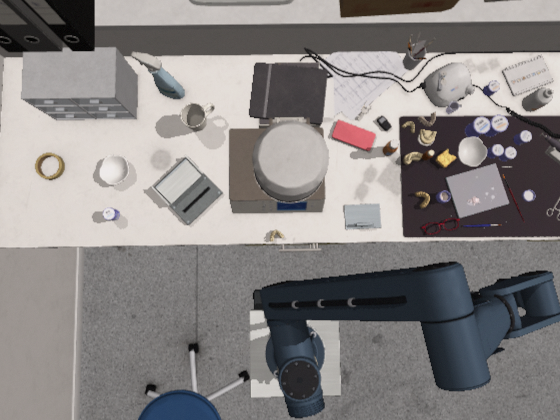

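View pics/wrist0.png

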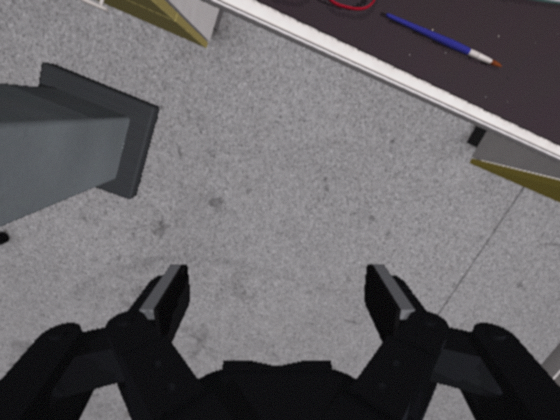

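View pics/side0.png

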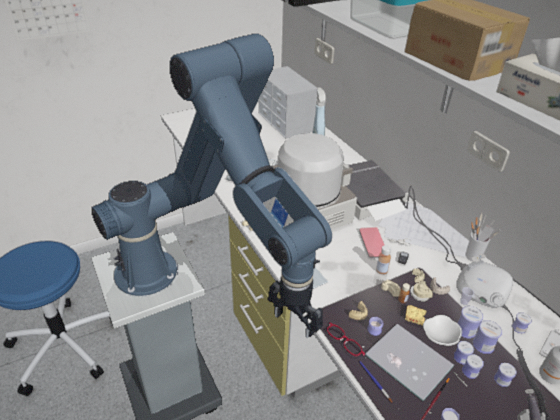

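Top view: the strip is the blue-grey plate at (362,216). The board, rotated by about 40°, is at (187,190), with the furnace between them at (285,160) and cast_row at (275,235). I'll enlarge the strip and the board.

Run:
```python
from h import *
a=cv2.imread('pics/top0.png')
A=cv2.resize(a[145:235,140:235],None,fx=6,fy=6,interpolation=cv2.INTER_CUBIC)[:, :400+170]
B=cv2.resize(a[195:240,335:390],None,fx=4,fy=4,interpolation=cv2.INTER_CUBIC)
c=np.zeros((540,800,3),np.uint8);c[:540,:570]=A;c[:180,575:795]=B
s=cv2.imread('pics/side0.png')[255:300,295:350];c[200:380,575:795]=cv2.resize(s,None,fx=4,fy=4)
cv2.imwrite('pics/crop.png',c)
d=np.load('top0.npy',allow_pickle=True).item();W=cloud(d)
for u,v in [(362,216),(355,212),(362,207),(362,224),(187,190),(178,177),(193,200),(202,190),(170,190),(210,198),(300,180),(275,235),(250,190),(112,214),(362,235),(295,355)]: print(u,v,W[v,u].round(4), ray(d,u,v,0).round(3))
```

```text
362 216 [ 0.4809 -0.2542  0.005 ] [ 0.481 -0.255  0.   ]
355 212 [ 0.4962 -0.2297  0.0019] [ 0.496 -0.23   0.   ]
362 207 [ 0.5145 -0.2567 -0.0021] [ 0.514 -0.256  0.   ]
362 224 [ 0.45   -0.2477  0.0339] [ 0.452 -0.254  0.   ]
187 190 [0.584  0.3798 0.0139] [0.586 0.383 0.   ]
178 177 [0.6303 0.4104 0.0247] [0.635 0.416 0.   ]
193 200 [0.546  0.3562 0.0233] [0.549 0.36  0.   ]
202 190 [0.5834 0.3257 0.0123] [0.585 0.328 0.   ]
170 190 [0.5814 0.4357 0.0376] [0.587 0.445 0.   ]
210 198 [0.5538 0.2967 0.0121] [0.555 0.299 0.   ]
300 180 [ 0.5657 -0.0141  0.3147] [ 0.617 -0.032  0.   ]
275 235 [ 0.4169  0.0631 -0.0009] [0.417 0.063 0.   ]
250 190 [0.5634 0.1446 0.1356] [0.583 0.152 0.   ]
112 214 [0.4971 0.6353 0.0509] [0.502 0.654 0.   ]
362 235 [ 0.4122 -0.2533 -0.0024] [ 0.412 -0.253  0.   ]
295 355 [0.0645 0.0106 0.3292] [-0.007 -0.002  0.   ]
```

View pics/crop.png

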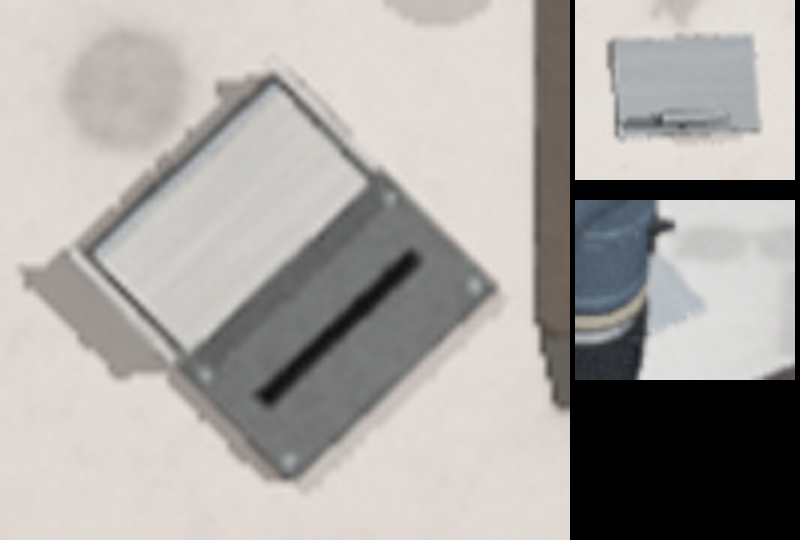

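The strip's rib is on the robot side, with its leading edge facing +x. The board's bare half faces lower right, its seal bar runs from about (184,212) to (209,188), and the flap is at upper left. Next I move above the strip and measure it with the wrist camera.

The rows are not in the units I measure in: shifts go in shares of 75 cm and turns go in shares of pi/2 rad. I convert before sending: 0.324 m / 0.75 = 0.432, -0.224 m / 0.75 = -0.2987, -1.19 rad / 1.5708 = -0.7576.

Call:
shift_gripper(
  increments=[0.1067,-0.0747,0.0133,-0.191,1,0.2133,-0.1493,0.0267,-0.382,1,0.32,-0.224,0.04,-0.573,1,0.432,-0.2987,0.04,-0.7576,1,0.432,-0.2987,0.04,-0.7576,1,0.432,-0.2987,0.04,-0.7576,1,0.432,-0.2987,0.04,-0.7576,1,0.432,-0.2987,0.04,-0.7576,1,0.432,-0.2987,0.04,-0.7576,1,0.432,-0.2987,0.04,-0.7576,1],
)

```text
t: 1.15
tcp_pos: [0.451, -0.2494, 0.2231]
tool_rot: [0.705, 0.709, -0.0, -0.0]
force: [-0.2, -0.2, 0.8]
finger_gap: 1.001
gripper_force: 0.0
```

Run:
```python
from h import *
d=snap('wrist');save(d,'w1.png');np.save('w1.npy',d,allow_pickle=True)
W=cloud(d)
m=(W[...,2]>.02)&(W[...,2]<.045)&(abs(W[...,0]-.45)<.08)&(abs(W[...,1]+.25)<.1)
P=W[m];print(len(P),P.mean(0),np.median(P[:,2]));print(cv2.minAreaRect((P[:,:2]*1000).astype(np.float32)))
d2=snap('top');save(d2,'t1.png');np.save('t1.npy',d2,allow_pickle=True)
```

```text
510 [ 0.44864278 -0.25299158  0.03120437] 0.03155073710658249
((448.6645812988281, -254.77273559570312), (9.949780464172363, 59.253482818603516), 1.8545583486557007)
```

View pics/w1.png

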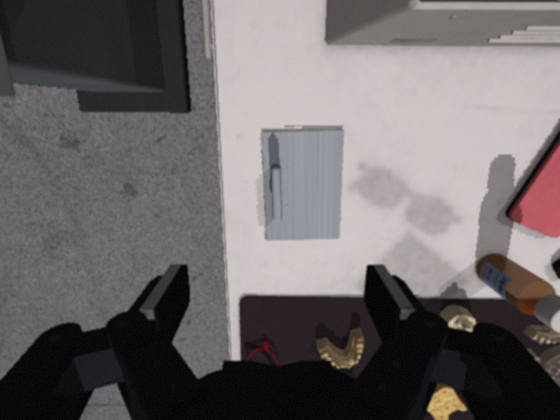

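Wrist view: the strip spans (263,128)–(342,240), with the rib at (277,193) and its leading edge to the right (+x). I'll cross-check the yaw and heights in both views, and measure the board from the top view.

Run:
```python
from h import *
def rect(P): 
    r=cv2.minAreaRect((P[:,:2]*1000).astype(np.float32)); return r
w=np.load('w1.npy',allow_pickle=True).item();t=np.load('t1.npy',allow_pickle=True).item()
for n,d in(('w',w),('t',t)):
    W=cloud(d);p=d['pixels'].astype(int);X,Y,Z=W[...,0],W[...,1],W[...,2]
    near=(abs(X-.48)<.09)&(abs(Y+.25)<.1)
    m=near&(p[...,2]-p[...,0]>8)&(Z<.018)
    m=cv2.morphologyEx(m.astype(np.uint8),cv2.MORPH_OPEN,np.ones((3,3)))>0
    print(n,'sheet',m.sum(),rect(W[m]),np.median(Z[m]))
    # subpixel: contour rays onto z=.004
    c=max(cv2.findContours((m|(near&(Z>.02))).astype(np.uint8),0,1)[0],key=cv2.contourArea)[:,0]
    print(' ray rect',rect(np.array([ray(d,u,v,.004) for u,v in c])))
    r=near&(Z>.02)&(Z<.045);print(' rib',r.sum(),rect(W[r]) if r.sum()>4 else 0,np.median(Z[r]))
    tb=near&~m&(Z<.015)&(p.min(-1)>170);print(' desk',np.median(Z[tb]))
d=t;W=cloud(d);p=d['pixels'].astype(int);X,Y,Z=W[...,0],W[...,1],W[...,2]
reg=np.zeros(Z.shape,bool);reg[150:230,145:228]=1
blk=reg&(p.max(-1)<50)
c=max(cv2.findContours(blk.astype(np.uint8),0,1)[0],key=cv2.contourArea)[:,0]
print('seal',rect(np.array([ray(d,u,v,.018) for u,v in c])),np.median(Z[blk]))
flap=reg&(Z>.022)&(p.min(-1)>150)&(p.min(-1)<205)
fm=cv2.morphologyEx(flap.astype(np.uint8),cv2.MORPH_OPEN,np.ones((3,3)))
c=max(cv2.findContours(fm,0,1)[0],key=cv2.contourArea)[:,0]
print('flap',rect(np.array([ray(d,u,v,.031) for u,v in c])),np.median(Z[fm>0]))
g=reg&(abs(p.mean(-1)-105)<35)&(Z<.02)&(Z>.005);g=cv2.morphologyEx(g.astype(np.uint8),cv2.MORPH_OPEN,np.ones((3,3)))
c=max(cv2.findContours(g,0,1)[0],key=cv2.contourArea)[:,0]
r=rect(np.array([ray(d,u,v,.014) for u,v in c]));print('bare',r,cv2.boxPoints(r).tolist(),np.median(Z[g>0]))
```

```text
w sheet 5710 ((479.0050964355469, -254.61024475097656), (87.11511993408203, 127.34706115722656), 2.2181951999664307) 0.003952907826235757
 ray rect ((528.130126953125, -484.15594482421875), (700.8353271484375, 263.62750244140625), 0.42787906527519226)
 rib 510 ((448.6645812988281, -254.77273559570312), (9.949780464172363, 59.253482818603516), 1.8545583486557007) 0.03155073710658249
 desk -3.3015693722422004e-05
t sheet 0 ((0.0, 0.0), (0.0, 0.0), 0.0) nan
 ray rect ((473.8682861328125, -359.23101806640625), (204.4279022216797, 191.3094482421875), 48.51758575439453)
 rib 9 ((450.4759216308594, -232.4700164794922), (7.152562618255615, 11.852630615234375), 1.177164077758789) 0.03140511386428669
 desk 0.00020530753157330982
seal ((549.8120727539062, 345.8477478027344), (8.4473295211792, 121.80831146240234), 43.559574127197266) nan
flap ((615.03955078125, 408.8096923828125), (83.8069839477539, 146.3284912109375), 43.57806396484375) 0.030011506531245125
bare ((549.984130859375, 348.5155029296875), (99.84701538085938, 168.1169891357422), 42.19227600097656) [[456.54058837890625, 377.2643737792969], [569.4514770507812, 252.70730590820312], [643.4276733398438, 319.7666320800781], [530.5167846679688, 444.3236999511719]] 0.012807832134554418
  return _methods._mean(a, axis=axis, dtype=dtype,
  ret = ret.dtype.type(ret / rcount)
```

Strip: rib at (0.449, -0.2547), top z 0.0315, yaw about 2°. The board origin is about (0.585, 0.380) with yaw about 43.5°. Now grasp.

Scaled: 0.193 m / 0.75 = 0.2573, 0.175 m / 0.75 = 0.2333, -0.03 rad / 1.5708 = -0.0191.

Call:
shift_gripper(
  increments=[-0.0071,-0.0027,0.0667,-0.0191,1,-0.0071,-0.0027,0.1333,-0.0191,1,-0.0071,-0.0027,0.1933,-0.0191,0.7,-0.0071,-0.0027,0.2333,-0.0191,0.6,-0.0071,-0.0027,0.2573,-0.0191,0.6,-0.0071,-0.0027,0.2573,-0.0191,0.6,-0.0071,-0.0027,0.2573,-0.0191,0.6,-0.0071,-0.0027,0.2573,-0.0191,0,-0.0071,-0.0027,0.2573,-0.0191,0,-0.0071,-0.0027,0.2573,-0.0191,0,-0.0071,-0.0027,0.2573,-0.0191,0,-0.0071,-0.0027,0.2573,-0.0191,0,-0.0071,-0.0027,0.2573,-0.0191,0],
  grip_force=60,
)

```text
t: 2.55
tcp_pos: [0.4494, -0.2564, 0.0317]
tool_rot: [0.695, 0.719, -0.0, 0.002]
force: [0.3, -0.6, 7.0]
finger_gap: 0.102
gripper_force: 60.0
```

Scaled: 0.558 m / 0.75 = 0.744, -0.059 m / 0.75 = -0.0787, 0.03 rad / 1.5708 = 0.0191.

Call:
shift_gripper(
  increments=[0,0,-0.04,0,0,0,0,-0.0933,0,0,0,-0.0267,-0.1467,0.0191,0,0.0267,-0.0667,-0.16,0.0191,0,0.08,-0.08,-0.16,0.0191,0,0.1333,-0.08,-0.16,0.0191,0,0.1867,-0.0787,-0.16,0.0191,0,0.24,-0.0787,-0.16,0.0191,0,0.2933,-0.076,-0.16,0.0191,0,0.3467,-0.0733,-0.16,0.0191,0,0.4,-0.072,-0.16,0.0191,0,0.4533,-0.0707,-0.16,0.0191,0,0.5067,-0.068,-0.16,0.0191,0,0.56,-0.0667,-0.16,0.0191,0,0.6133,-0.064,-0.16,0.0191,0,0.6667,-0.0627,-0.16,0.0191,0,0.7067,-0.06,-0.16,0.0191,0,0.744,-0.0587,-0.16,0.0191,0,0.744,-0.0587,-0.16,0.0191,0,0.744,-0.0587,-0.16,0.0191,0],
)

```text
t: 4.55
tcp_pos: [0.3854, 0.3007, 0.1503]
tool_rot: [0.705, 0.709, -0.0, -0.0]
force: [-0.3, -0.7, -1.9]
finger_gap: 0.104
gripper_force: 59.0
```

Scaled: 0.105 m / 0.75 = 0.14, -0.005 m / 0.75 = -0.0067, -0.754 rad / 1.5708 = -0.48.

Call:
shift_gripper(
  increments=[0,0.04,0,-0.0891,0,0,0.08,0,-0.1783,0,0,0.12,0,-0.2674,0,-0.0067,0.14,0,-0.3565,0,-0.0067,0.14,0,-0.4456,0,-0.0067,0.14,0,-0.48,0,-0.0067,0.14,0,-0.48,0,-0.0067,0.14,0,-0.48,0],
)

```text
t: 5.35
tcp_pos: [0.4908, 0.2946, 0.1502]
tool_rot: [0.397, 0.918, -0.0, -0.0]
force: [-0.5, -0.7, -1.1]
finger_gap: 0.105
gripper_force: 59.0
```

Run:
```python
from h import *
for n in('wrist','top'):
    d=snap(n);save(d,n+'2.png');np.save(n+'2.npy',d,allow_pickle=True)
a=np.hstack([cv2.imread('pics/wrist2.png'),cv2.resize(cv2.imread('pics/top2.png')[130:235,135:195],(240,420))])
cv2.imwrite('pics/c2.png',a)
```

```text
(no output)
```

View pics/c2.png

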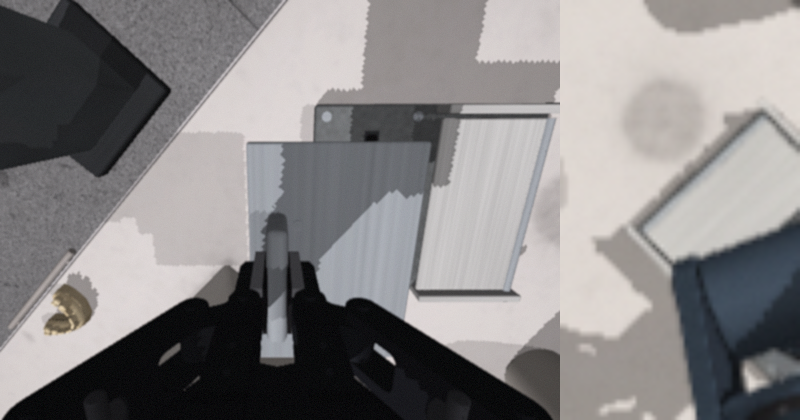

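Wrist view: the strip is held level in the jaws, with its leading edge along u≈430→408. The board's bare half is behind it, and the flap spans u≈415–550. I'll measure the strip in the hand, and the board and flap.

Create m.py:
```python
from h import *
def line(P):
    vx,vy,x,y=cv2.fitLine((P[:,:2]*1000).astype(np.float32),cv2.DIST_HUBER,0,.01,.01)[:,0]; return np.array([x,y]),np.degrees(np.arctan2(vy,vx))
```

Run:
```python
from m import *
s=manip.sense();tp=np.array(s['tcp_pos']);A=Ro.from_quat(s['tool_rot']).as_matrix()
d=np.load('wrist2.npy',allow_pickle=True).item();W=cloud(d);p=d['pixels'].astype(int);Z=W[...,2]
# strip
m=(Z>.105)&(Z<.14);m[:, :240]=0;m[:,440:]=0;m[262:]=0;m[:135]=0
T=(W-tp)@A
m=m&(T[...,0]>.018)
P=W[m];c,_,_,_=np.linalg.lstsq(np.c_[T[m][:,:2],np.ones(m.sum())],T[m][:,2],rcond=None);print('strip',m.sum(),'plane tool z=',c,'z med',np.median(P[:,2]))
# leading edge: last column per row, back edge first column, (tool frame), end edge
hs=[];bs=[]
for v in range(150,262):
    q=np.where(m[v])[0]
    if len(q): hs.append(T[v,q[-1]]);
    if v<210 and len(q): bs.append(T[v,q[0]])
hs=np.array(hs);bs=np.array(bs);print('lead tool',line(hs),'back',line(bs))
es=np.array([T[np.where(m[:,u])[0][0],u] for u in range(300,420)]);print('end',line(es))
# flap
f=(Z>.022)&(Z<.04);f[:,:405]=0;f[290:]=0;f[:110]=0
f=cv2.morphologyEx(f.astype(np.uint8),cv2.MORPH_OPEN,np.ones((5,5)))>0
print('flap',f.sum(),np.median(Z[f]),cv2.minAreaRect((W[f][:,:2]*1000).astype(np.float32)))
b=(Z>.008)&(Z<.02);b[:100]=0;print('board z',b.sum(),np.median(Z[b]))
b[140:]=0;
bp=W[b];print(cv2.minAreaRect((bp[:,:2]*1000).astype(np.float32)))
o=np.array([.585,.380]);th=np.radians(43.5);Q=(W[...,:2]-o)@np.array([[np.cos(th),-np.sin(th)],[np.sin(th),np.cos(th)]])*1000
for n,k in(('flap',f),('board',b)): print(n,[np.percentile(Q[k][:,i],[.5,99.5]).round(1) for i in(0,1)])
for v in range(120,300,20):
    q=np.where(f[v])[0]; print(v,q[0],q[-1],Q[v,q[0]].round(1),Q[v,q[-1]].round(1),Z[v,q[0]].round(4),Z[v,q[-1]].round(4))
for u in (460,490,520,540): print('col',u,[(v,*Q[v,u].round(1),Z[v,u].round(3)) for v in list(range(96,122,3))+list(range(286,304,3))])
```

```text
strip 16250 plane tool z= [0.00940433 0.00907148 0.02705356] z med 0.1224524655427888
lead tool (array([39.86609 , 73.519844], dtype=float32), np.float32(-0.15728988)) back (array([ 45.889126, -15.396811], dtype=float32), np.float32(-0.38667595))
end (array([66.08735 , 43.382862], dtype=float32), np.float32(-89.93924))
flap 18010 0.030878966297378928 ((616.7216186523438, 410.23284912109375), (91.53614807128906, 154.532958984375), 43.57533264160156)
board z 7938 0.013942640735618168
((532.4988403320312, 432.6165466308594), (188.7540740966797, 28.44462013244629), 43.29605484008789)
flap [array([-1.3, 82.6]), array([-71.8,  77. ])]
board [array([-96. ,  87.8]), array([60.3, 88.5])]
120 441 554 [-0.8 75.8] [81.1 75.6] 0.0282 0.0336
140 438 549 [-0.9 60.7] [81.1 60.9] 0.0286 0.034
160 435 544 [-1.5 45.3] [82.3 45.4] 0.0299 0.0328
180 432 539 [-1.2 29. ] [82.2 29.5] 0.0296 0.0332
200 428 533 [-0.6 11.3] [81.9 12.8] 0.0269 0.033
220 425 528 [-1.2 -6. ] [83. -5.] 0.0282 0.032
240 422 522 [ -1.2 -24.5] [ 81.9 -22.9] 0.0284 0.0326
260 419 517 [ -0.9 -44. ] [ 82.6 -42.2] 0.028 0.0321
280 416 51
[... 3116 characters left out ...]
.035)), (108, np.float64(67.2), np.float64(84.2), np.float64(0.035)), (111, np.float64(68.5), np.float64(82.1), np.float64(0.034)), (114, np.float64(85.9), np.float64(79.6), np.float64(0.014)), (117, np.float64(86.5), np.float64(77.3), np.float64(0.014)), (120, np.float64(73.9), np.float64(75.5), np.float64(0.03)), (286, np.float64(141.6), np.float64(-89.0), np.float64(-0.0)), (289, np.float64(141.7), np.float64(-92.0), np.float64(0.0)), (292, np.float64(142.7), np.float64(-95.6), np.float64(0.0)), (295, np.float64(144.8), np.float64(-99.9), np.float64(-0.001)), (298, np.float64(145.9), np.float64(-103.7), np.float64(-0.001)), (301, np.float64(147.0), np.float64(-107.4), np.float64(-0.001))]
```

Scaled: 0.0985 m / 0.75 = 0.1313, 0.085 m / 0.75 = 0.1133.

Call:
shift_gripper(
  increments=[-0.004,0,0.04,0,0,-0.004,0,0.08,0,0,-0.004,0,0.1133,0,0,-0.004,0,0.1313,0,0,-0.004,0,0.1313,0,0,-0.004,0,0.1313,0,0,-0.004,0,0.1313,0,0],
)

```text
t: 6.15
tcp_pos: [0.4942, 0.294, 0.053]
tool_rot: [0.396, 0.918, 0.001, 0.001]
force: [0.4, 0.0, -1.0]
finger_gap: 0.101
gripper_force: 59.0
```

Create chk.py:
```python
from m import *
import sys
s=manip.sense();tp=np.array(s['tcp_pos']);print(tp.round(4),s['force'])
d=snap('wrist');save(d,sys.argv[1]+'.png');W=cloud(d)
o=np.array([.5838,.380]);th=np.radians(43.5);Q=(W[...,:2]-o)@np.array([[np.cos(th),-np.sin(th)],[np.sin(th),np.cos(th)]])*1000;Z=W[...,2]*1000
for v in range(150,260,20): print(v,[(u,*Q[v,u].round(1),Z[v,u].round(1)) for u in (300,350,390,405,415,425,435,445,460)])
print('end',[(v,*Q[v,330].round(1),Z[v,330].round(1)) for v in range(90,150,5)])
```

```bash
python3 chk.py w3
```

```text
[0.4942 0.294  0.053 ] [ 0.35515043  0.00506957 -1.02990384]
150 [(300, np.float64(-112.9), np.float64(61.5), np.float64(25.5)), (350, np.float64(-88.7), np.float64(61.5), np.float64(25.6)), (390, np.float64(-69.3), np.float64(61.4), np.float64(25.5)), (405, np.float64(-61.8), np.float64(61.3), np.float64(24.9)), (415, np.float64(-57.5), np.float64(61.5), np.float64(26.3)), (425, np.float64(-52.6), np.float64(61.5), np.float64(26.1)), (435, np.float64(-41.6), np.float64(60.0), np.float64(14.2)), (445, np.float64(-36.4), np.float64(59.9), np.float64(14.1)), (460, np.float64(-28.6), np.float64(59.9), np.float64(14.2))]
170 [(300, np.float64(-112.6), np.float64(51.7), np.float64(25.3)), (350, np.float64(-87.8), np.float64(51.6), np.float64(25.0)), (390, np.float64(-68.2), np.float64(51.7), np.float64(25.5)), (405, np.float64(-60.9), np.float64(51.7), np.float64(25.8)), (415, np.float64(-55.3), np.float64(51.4), np.float64(24.3)), (425, np.float64(-
[... 2515 characters left out ...]
4(90.1), np.float64(0.4)), (95, np.float64(-95.4), np.float64(87.6), np.float64(0.2)), (100, np.float64(-95.4), np.float64(85.0), np.float64(0.6)), (105, np.float64(-94.9), np.float64(82.5), np.float64(-1.6)), (110, np.float64(-95.1), np.float64(79.9), np.float64(0.7)), (115, np.float64(-94.7), np.float64(77.3), np.float64(-0.8)), (120, np.float64(-94.6), np.float64(74.6), np.float64(-0.6)), (125, np.float64(-94.6), np.float64(72.0), np.float64(0.1)), (130, np.float64(-95.1), np.float64(69.6), np.float64(3.8)), (135, np.float64(-95.2), np.float64(67.0), np.float64(5.2)), (140, np.float64(-95.2), np.float64(64.4), np.float64(5.9)), (145, np.float64(-98.5), np.float64(63.9), np.float64(25.7))]
```

View pics/w3.png

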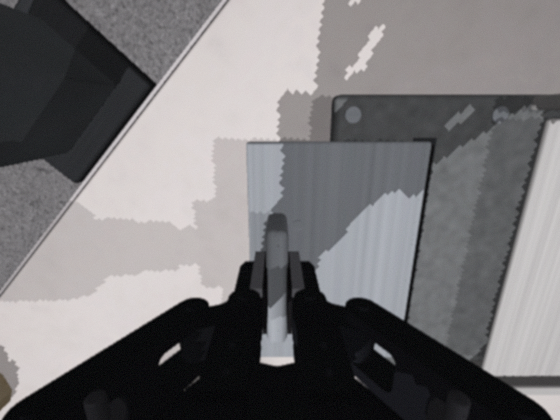

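Wrist view: strip square to the board, leading edge at board x≈-50 mm, strip top at z≈25.5 mm, end edge at y≈64 mm (so centred). I lower 1.5 mm, insert in small steps, then check.

Scaled: 0.045 m / 0.75 = 0.06, 0.03 m / 0.75 = 0.04.

Call:
shift_gripper(
  increments=[0,0,0.002,0,0,0,0,0.002,0,0,0,0.0133,0.002,0,0,0,0.0267,0.002,0,0,0,0.04,0.002,0,0,0,0.0533,0.002,0,0,0,0.06,0.002,0,0,0,0.06,0.002,0,0,0,0.06,0.002,0,0],
)

```text
t: 7.1
tcp_pos: [0.5256, 0.3244, 0.05]
tool_rot: [0.396, 0.918, -0.0, -0.0]
force: [-0.2, -0.0, -2.3]
finger_gap: 0.107
gripper_force: 59.0
```

```bash
python3 chk.py w4 | cut -c1-2000 | sed 's/np.float64//g' | head -4
```

```text
[0.5256 0.3244 0.05  ] [-0.15793683 -0.03551017 -2.27269499]
150 [(300, (-69.3), (62.1), (22.9)), (350, (-45.3), (62.1), (23.4)), (390, (-25.8), (62.0), (22.9)), (405, (-18.2), (61.8), (21.8)), (415, (-12.8), (61.7), (20.7)), (425, (-8.9), (61.9), (22.7)), (435, (0.2), (60.9), (14.3)), (445, (4.7), (61.0), (15.4)), (460, (3.0), (63.0), (31.1))]
170 [(300, (-69.1), (52.5), (23.8)), (350, (-44.1), (52.0), (21.7)), (390, (-24.8), (52.3), (23.1)), (405, (-17.3), (52.2), (22.8)), (415, (-12.1), (52.1), (22.2)), (425, (-7.0), (52.0), (21.8)), (435, (1.7), (50.6), (14.7)), (445, (7.2), (50.5), (14.1)), (460, (4.6), (53.8), (31.3))]
190 [(300, (-68.8), (42.1), (22.5)), (350, (-43.4), (41.8), (21.8)), (390, (-23.7), (42.1), (23.1)), (405, (-15.6), (41.8), (21.8)), (415, (-10.6), (41.8), (22.0)), (425, (-1.7), (39.8), (14.3)), (435, (3.6), (39.8), (14.2)), (445, (-0.1), (43.9), (30.1)), (460, (6.8), (44.0), (30.5))]
```

Scaled: 0.032 m / 0.75 = 0.0427, -0.0008 m / 0.75 = -0.0011.

Call:
shift_gripper(
  increments=[0,0.0053,-0.0011,0,0,0,0.0133,-0.0011,0,0,0,0.0213,-0.0011,0,0,0,0.0293,-0.0011,0,0,0,0.0373,-0.0011,0,0,0,0.0427,-0.0011,0,0,0,0.0427,-0.0011,0,0,0,0.0427,-0.0011,0,0,0,0.0427,-0.0011,0,0],
)

```text
t: 8.05
tcp_pos: [0.5489, 0.3463, 0.051]
tool_rot: [0.396, 0.918, -0.0, -0.0]
force: [-0.0, -0.1, -1.9]
finger_gap: 0.104
gripper_force: 59.0
```

```bash
python3 chk.py w5 | sed 's/np.float64//g' | head -4
```

```text
[0.5489 0.3463 0.051 ] [-0.03235862 -0.10208407 -1.93779651]
150 [(300, (-37.3), (61.9), (23.4)), (350, (-13.0), (61.8), (23.1)), (390, (3.9), (62.6), (30.0)), (405, (10.7), (62.6), (30.3)), (415, (14.9), (62.7), (31.2)), (425, (19.7), (62.7), (30.7)), (435, (24.4), (62.6), (30.5)), (445, (28.7), (62.7), (31.1)), (460, (35.9), (62.6), (30.5))]
170 [(300, (-37.0), (52.0), (22.9)), (350, (-12.3), (52.0), (23.2)), (390, (4.6), (53.5), (31.0)), (405, (11.5), (53.5), (31.2)), (415, (16.3), (53.4), (30.9)), (425, (20.6), (53.6), (31.7)), (435, (25.5), (53.5), (31.3)), (445, (29.8), (53.6), (31.9)), (460, (37.1), (53.5), (31.4))]
190 [(300, (-36.9), (42.2), (24.6)), (350, (-11.5), (41.7), (23.0)), (390, (5.8), (43.7), (30.5)), (405, (12.9), (43.7), (30.8)), (415, (17.8), (43.7), (30.6)), (425, (22.8), (43.5), (30.1)), (435, (27.3), (43.7), (30.7)), (445, (32.2), (43.6), (30.5)), (460, (39.2), (43.7), (30.8))]
```

View pics/w5.png

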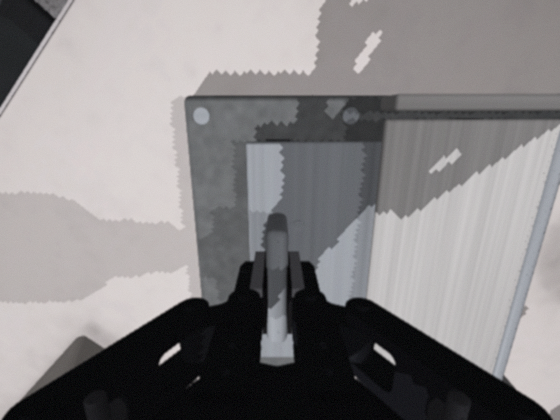

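The strip is under the flap: its visible top ends at the flap edge (u≈382), the flap is still level (z≈31 mm) and the leading edge is about 26 mm in. Now press down.

Scaled: 0.007 m / 0.75 = 0.0093, 0.006 m / 0.75 = 0.008.

Call:
shift_gripper(
  increments=[0,0,0.0027,0,0,0,0,0.0053,0,0,0,0,0.008,0,0,0,0,0.0093,0,0,0,0,0.0093,0,0,0,0,0.0093,0,0,0,0,0.0093,0,0],
)

```text
t: 8.8
tcp_pos: [0.5493, 0.3464, 0.0457]
tool_rot: [0.396, 0.918, 0.0, 0.0]
force: [-3.2, -1.2, 9.6]
finger_gap: 0.104
gripper_force: 60.6
```

```bash
python3 chk.py w6 | sed 's/np.float64//g' | head -4
```

```text
[0.5493 0.3464 0.0457] [-3.16180474 -1.16205418  9.6007437 ]
150 [(300, (-36.8), (61.6), (17.4)), (350, (-12.4), (61.5), (17.3)), (390, (1.7), (63.3), (31.7)), (405, (9.0), (63.1), (30.1)), (415, (13.1), (63.2), (30.8)), (425, (17.5), (63.2), (30.9)), (435, (22.3), (63.1), (30.2)), (445, (25.7), (63.3), (32.1)), (460, (33.4), (63.0), (30.1))]
170 [(300, (-36.7), (51.9), (18.4)), (350, (-11.9), (51.8), (18.1)), (390, (2.9), (54.3), (31.3)), (405, (9.4), (54.4), (31.8)), (415, (14.2), (54.3), (31.1)), (425, (18.9), (54.2), (30.7)), (435, (23.2), (54.3), (31.2)), (445, (27.8), (54.2), (31.0)), (460, (34.4), (54.2), (31.2))]
190 [(300, (-36.4), (41.7), (18.3)), (350, (-11.3), (41.8), (18.7)), (390, (4.0), (45.0), (31.0)), (405, (11.0), (44.9), (30.8)), (415, (15.3), (45.1), (31.5)), (425, (19.9), (45.0), (31.4)), (435, (24.4), (45.1), (31.6)), (445, (29.8), (44.7), (30.3)), (460, (36.3), (44.9), (30.9))]
```

Scaled: 0.003 m / 0.75 = 0.004, 0.0015 m / 0.75 = 0.002.

Call:
shift_gripper(
  increments=[0,0,0.002,0,0,0,0,0.004,0,0,0,0,0.004,0,0,0,0,0.004,0,0,0,0,0.004,0,0],
)

```text
t: 9.35
tcp_pos: [0.5493, 0.3464, 0.0457]
tool_rot: [0.396, 0.918, 0.0, 0.0]
force: [-5.1, -3.8, 25.0]
finger_gap: 0.104
gripper_force: 62.8
```

Run:
```python
from m import *
s=manip.sense();print(s['force'],s['qd'])
d=snap('wrist');W=cloud(d);o=np.array([.5838,.380]);th=np.radians(43.5)
Q=(W[...,:2]-o)@np.array([[np.cos(th),-np.sin(th)],[np.sin(th),np.cos(th)]])*1000;Z=W[...,2]*1000
x,y=Q[...,0],Q[...,1]
def fit(m,n):
    c=np.linalg.lstsq(np.c_[x[m],y[m],np.ones(m.sum())],Z[m],rcond=None)[0];print(n,m.sum(),c, np.median(Z[m]));return c
c=fit((x>-42)&(x<-4)&(y>5)&(y<60)&(Z>14)&(Z<23),'strip');print('z top at x=26,-64:',c@[26,0,1],c@[-64,0,1])
fit((x>4)&(x<78)&(y>-60)&(y<70)&(Z>25)&(Z<40),'flap');fit((x>-90)&(x<-72)&(y>0)&(y<80)&(Z>8)&(Z<23),'board')
m=(Z>16)&(Z<22)&(y>20)&(y<60)&(x<-20);b=[x[v,np.where(m[v])[0][0]] for v in range(150,210) if m[v].any()]
ys=[y[v,np.where(m[v])[0][0]] for v in range(150,210) if m[v].any()]
print('back edge x',np.median(b),'slope deg',np.degrees(np.polyfit(ys,b,1)[0]))
k=(x>-30)&(x<-8)&(Z>16.3)&(Z<22);print('end y',np.percentile(y[k],99.5))
```

```text
[-5.11185623 -3.76223487 25.03042041] [-0.00035628 -0.00059537 -0.0001953   0.00179722 -0.00198454 -0.00076347]
strip 7489 [-1.59798936e-03  1.19114667e-03  1.79456070e+01] 18.016238092020885
z top at x=26,-64: 17.904059274489878 18.047878317300192
flap 31529 [-5.10111526e-04  8.12425240e-04  3.09797927e+01] 30.9742206560053
board 5225 [-5.74397653e-03  3.13069474e-03  1.34986470e+01] 14.088228221781343
back edge x -62.898664142552924 slope deg -1.7194105714032577
end y 65.73936397577452
```

```bash
python3 -c "
from station import manip, snapshot
print(manip.sign_off())"
```

```text
the job is handed in; nothing more can be done
None
```

I handed the job in at about 9.4 s, with the strip held pressed flat on the board under about 25 N, square within about 2°, within about 1 mm of centre, its edge about 27 mm under the level flap; the sign-off gave no verdict.

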